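# Bring the empty place round and roll the ball home

### The job

Turn the wooden display carousel until its empty hollow faces the gap in the surrounding rail, then roll the large loose wooden ball along the table, up the ramp and through the gap, so that it comes to rest seated in the hollow, still facing the gap. Keep the ball rolling on its support rather than lifting it, and leave the other things on the table where they are.

Things in the scene. Friction and masses are not known exactly. Their poses are not given: they have to be found in the camera images.
- stand: Fixed dark-wood display stand, 294 mm across; origin on the table under its centre, z up. Round it runs a rail 8 mm thick, outer radius 147 mm, top 26 mm above the table, with one gap about 105 mm wide in the direction of the stand's own -x axis. That axis points roughly across the table to the robot's right (world -y, within about 20 degrees).
- ramp_foot (a point): Middle of the foot of the stand's ramp, on the table 222 mm from the stand's centre along its -x axis, in front of the gap. The ramp is 104 mm wide, 1.5 mm thick at the foot, and rises to 12 mm, level with the disc, at 139 mm from the centre.
- gap (a point): Point in the middle of the gap in the rail, 143 mm from the stand's centre along its -x axis, 12 mm above the table (level with the disc's top). Axes as the stand's.
- carousel (a joint): Turn of the pale-wood disc (radius 135 mm, top 12 mm above the table) inside the rail, about the stand's vertical centre line, in rad, growing counter-clockwise from above. At 0 and again at 6.283 the hollow faces the gap; stops at -0.5 and 6.8; starts at 0.9 to 5.4. It stays where it is left; friction 0.12 N m, about 1 N at a peg. Push it round by a peg.
- hollow (a point): The empty hollow on the disc, 88 mm from the disc's centre: the middle of a shallow brown wooden ring, at the height of the disc's top (12 mm above the table). The ring is 6 mm high, bevelled up from 88 mm outside diameter to a 48 mm lip, with a 42 mm hole. The ball sits on the hole's edge, its centre then about 46 mm above this point. Turns with the disc.
- peg_a (a point): Top of a dark upright peg fixed on the disc, 14 mm in diameter, its top 62 mm above the table, 115 mm from the disc's centre, 60 degrees counter-clockwise (from above) from the hollow. Clear of its neighbours by more than 50 mm.
- peg_b (a point): The same for the peg 60 degrees clockwise from the hollow.
- peg_c (a point): The same for the peg opposite the hollow. On either side of it, 85 mm from the centre and 120 degrees from the hollow, a white vase (54 mm wide, top 86 mm above the table) and a stub candle (52 mm foot, top 75 mm) are fixed on the disc.
- ball: The large loose ball of pale smooth lacquered wood (friction about 0.35), 90 mm in diameter, 0.18 to 0.35 kg, on the table; origin at its centre (45 mm above the table at the start). Too wide for most grippers: push it slowly, for example with two parted fingers as a fork. It rolls easily and stops within a few mm to cm of a slow push. Its axes turn as it rolls.
- dish: Bystander: white bowl, 110 mm across, 35 mm high, with a small 50 mm wooden ball lying in it (not the ball wanted). Origin under its centre.
- remote: Bystander: black remote control, 160 x 45 x 18 mm, lying flat. Origin under its centre, long side along its x.
- mug: Bystander: blue mug, 80 mm wide, 92 mm high. Origin under its centre.
- phone: Bystander: black phone lying flat, 147 x 71 x 8 mm. Origin under its centre.
Not all that is in view belongs to the job. What is shaped like the ball but orange or yellow is not meant.

How it is judged:
By the outcome, as a careful person would: the job done as asked, in the order asked, and still so for the second after the job is handed in, with the robot touching nothing.
It also fails if it takes over 72 s, if anything falls off the work surface, if the arm or the gripper's body presses on something with over 40 N, if the wrist force passes 120 N, or if a joint passes its speed limit or range.

### The arm

A 6-joint arm with a two-finger parallel gripper is mounted at the origin on the work surface. World frame = base frame: x ahead of the robot, y to its left, z up, the work surface at z = 0. Lengths are in mm, angles in rad, forces in N, time in s.
With the tool pointing down it reaches from about 275 to 750 mm from the base axis. Payload 10.2 kg.
Tool frame: the origin (TCP) lies midway between the tips of the shut fingers; the grasp point (between the pads) lies grip_depth behind it (grip_depth is the distance from the TCP to the grasp point, in mm); z points along the fingers, y is the line along which they close (so a half turn about z gives the same grasp; the last joint's range is limited). The gripper opens to 85 mm and grips with 20 to 120 N. Pads are 22 mm wide; open, the fingers measure 114 mm over their backs; the gripper's body (76 mm by 85 mm) begins 54 mm behind the grasp point. The pads swing forward as they close: fully open they stand 13 mm farther back than shut.
Start: joints at [-0.223, 0.313, 1.498, -0, 1.331, -0.223], TCP at [525.006, -0.013, 231.294] pointing down, gripper open.
Joint ranges: [-2.94, 2.94], [-0.97, 2.17], [0.19, 2.56], [-1.23, 4.37], [0.02, 3.11], [-2.88, 2.88]. Speed limits (rad/s): [2.39, 2.39, 3.01, 3.14, 3.14, 3.14].

### API

Orientations are given as a unit quaternion [w, x, y, z].
In Python, from rig import * gives the robot as it stands.
- The arm moves only by the tool servo_tool, never from a script. Its argument "commands" is a list of rows, each a list of 3 entries, a list of its own where there are three numbers: the gripper command: -1 is fully open, 1 is shut, values between are in proportion, then the shift along the tool's x, y, z in m, then the turn, a rotation vector about the tool's x, y, z in units of 6 degrees (1.0 is 6 degrees). In form: [[grip, [dx, dy, dz], [ax, ay, az]], ...]. A call has 1 to 10 rows; each row shifts and turns the commanded pose from where the row before left it, along the tool's axes as they then stand; what a row does not reach is not made up. A row lasts 1/12 s, in which the tool goes at most 41.7 mm and 7.16 degrees, less where a joint would pass 70% of its speed; a pose out of reach is approached as far as the arm can. A call is refused whole if a number of a shift passes 0.0417 or a number of a turn 1, either way. A call with a gripper value outside its range is refused whole. The fingers move at their own pace and stop on an object; "squeeze" is the grip in N (left out, the last holds). Time passes only in rows, so rows that do not move let the fingers close. It gives the time, the measured TCP pose, the force, the opening and the grip force at its end, in the units of the state.
- sense(): the state, without advancing time (a new reading comes with each control period).
- capture(name): name is "scene" or "side" or "wrist"; returns a dict with "pixels" (420x560x3 uint8, red, green, blue), "z_map" (420x560 float32, mm along the optical axis (not along the pixel's ray), 0 where there is no reading), "fx", "fy", "cx", "cy" (pixels), "distortion" ([k1, k2, p1, p2, k3] as OpenCV has them; the pictures are not rectified), "rvec" (rotation vector, rad) and "tvec" (3), from world to camera coordinates, as OpenCV has them; the wrist camera has in their place "T_tool_cam" (4x4, takes a point from camera to tool coordinates, whose origin is the TCP and whose axes are the flange's). Camera axes: x right, y down, z forward; pixel columns grow to the right and rows downward; lengths in mm; the calibration is good to about 2 mm. A picture is of the moment at which its call begins: read the wrist's pose just before it.
- finish_job(): hands the job in; it is judged then, once.
The state is a dict: "time_s": time; "joints": joint angles; "dq": joint speeds; "tau": joint torques, N m; "eef_pos": TCP position; "ee_rot": TCP orientation; "force": force on the tool from outside, world axes, zero at the start; "wrist_torque": the same for the moment, N m; "grip_width": opening from 0.0 (shut) to 1.0 (fully open); "grip_force": force on a finger pad.
Only numpy, scipy, OpenCV 4.12 (cv2) and the standard library are available. Lean on these libraries where they do the work, as an engineer would, in place of code of your own. Each camera call takes 0.05 s, during which the arm holds its last target. There are 200 camera calls.

## Working session

There is one attempt and no reset: what is moved stays moved. The work goes in short steps, Python scripts to look and compute and a tool call to move; the robot and the scene stay as the last step left them, time stands still between calls to the robot, and variables do not carry over. Pictures are saved under pics/ and viewed, at most 10 in all, crops included, and the job is handed in when it is done.

Besides the shell and the picture viewer there is one more tool, called after "Emit:" as name([rows], argument=value, ...), one row to a line, values as JSON. servo_tool: Moves the arm, as the interface text tells. Its arguments: {"type":"object","properties":{"commands":{"type":"array"},"squeeze":{"type":"number"}},"required":["commands"]}

```bash
ls; mkdir -p pics; cat > h.py <<'E'
from rig import *
import numpy as np, cv2
from scipy.spatial.transform import Rotation as R
def Rq(q): return R.from_quat([q[1],q[2],q[3],q[0]]).as_matrix()
def cam(name):
    s=sense(); c=capture(name)
    if name=="wrist":
        T=np.eye(4);T[:3,:3]=Rq(s["ee_rot"]);T[:3,3]=s["eef_pos"]
        T=T@np.array(c["T_tool_cam"])
        c["Rwc"],c["o"]=T[:3,:3],T[:3,3]
    else:
        M=cv2.Rodrigues(np.array(c["rvec"],float))[0]
        c["Rwc"]=M.T;c["o"]=-M.T@np.array(c["tvec"],float).ravel()
    c["K"]=np.array([[c["fx"],0,c["cx"]],[0,c["fy"],c["cy"]],[0,0,1]]);c["D"]=np.array(c["distortion"],float)
    return c
def rays(c,uv):
    p=cv2.undistortPoints(np.array(uv,float).reshape(-1,1,2),c["K"],c["D"]).reshape(-1,2)
    return np.c_[p,np.ones(len(p))]@c["Rwc"].T
def plane(c,uv,z):
    d=rays(c,uv); return c["o"]+d*((z-c["o"][2])/d[:,2])[:,None]
def cloud(c):
    v,u=np.mgrid[0:420,0:560]; d=rays(c,np.c_[u.ravel(),v.ravel()])
    return (c["o"]+d*c["z_map"].reshape(-1,1)).reshape(420,560,3)
def proj(c,P):
    M=c["Rwc"].T; return cv2.projectPoints(np.array(P,float).reshape(-1,1,3),cv2.Rodrigues(M)[0],-M@c["o"],c["K"],c["D"])[0].reshape(-1,2)
def save(c,n): cv2.imwrite("pics/"+n+".png",cv2.cvtColor(c["pixels"],cv2.COLOR_RGB2BGR))
E
python3 - <<'E'
from h import *
s=sense();print(s)
for n in("scene","side"):
    c=cam(n);save(c,n);print(n,c["o"].round(),c["Rwc"][:,2].round(2))
E
```

```text
pics
{'time_s': 0.0, 'joints': array([-2.23393739e-01,  3.13468895e-01,  1.49840367e+00, -8.99192048e-08,
        1.33100073e+00, -2.23415369e-01]), 'dq': array([ 4.58439178e-04, -6.48726621e-04, -2.42548585e-05, -2.62809473e-04,
       -5.15785330e-04, -1.68317451e-04]), 'tau': array([-5.78409599e-04, -4.12261176e+01, -2.59742296e+01, -3.58453699e-04,
        4.11797926e-03, -1.23038126e-05]), 'eef_pos': array([5.24756025e+02, 4.65257756e-02, 2.30737983e+02]), 'ee_rot': array([-5.41812624e-04,  7.07098981e-01,  7.07114291e-01, -3.41247398e-04]), 'force': array([-0.27764406, -0.41740228,  0.16818093]), 'wrist_torque': array([ 0.00292658,  0.04324111, -0.05058738]), 'grip_force': 0.0, 'grip_width': 1.0031444549504105}
scene [1492. -155.  736.] [-0.81  0.04 -0.58]
side [  139. -1225.  1044.] [ 0.26  0.73 -0.63]
```

View pics/scene.png

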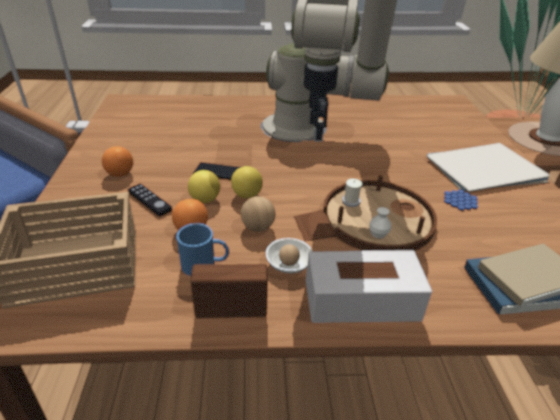

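View pics/side.png

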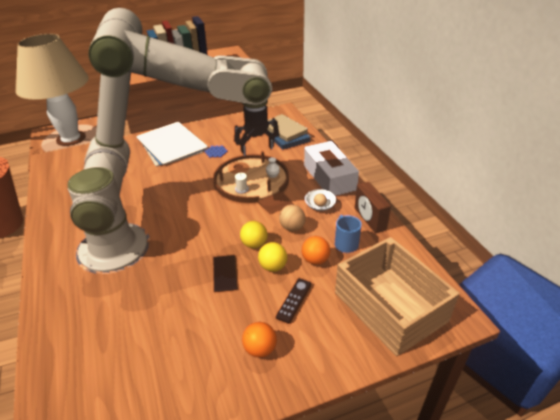

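```bash
cat > m1.py <<'E'
from h import *
from scipy.optimize import least_squares
for n,bb in(("scene",(239,192,277,234)),("side",(278,203,308,233))):
    c=cam(n);P=cloud(c);Q=P[bb[1]:bb[3],bb[0]:bb[2]].reshape(-1,3)
    Q=Q[(Q[:,2]>12)&(Q[:,2]<110)]
    x0=[*np.median(Q,0)]
    f=least_squares(lambda x:np.linalg.norm(Q-x,axis=1)-45,x0,loss="soft_l1",f_scale=2)
    print(n,"ball",f.x.round(1),len(Q))
    bb=(310,165,450,255) if n=="scene" else (205,145,295,205)
    m=np.zeros((420,560),bool);m[bb[1]:bb[3],bb[0]:bb[2]]=1
    m&=(P[...,2]>21)&(P[...,2]<31)
    Q=P[m][:,:2]
    f=least_squares(lambda x:np.linalg.norm(Q-x[:2],axis=1)-143,np.median(Q,0),loss="cauchy",f_scale=3)
    print("stand",f.x.round(1),len(Q));C=f.x
    # table height near
    d=np.linalg.norm(P[...,:2]-C,axis=2)
    r=(d>137)&(d<148)&(P[...,2]>20)&(P[...,2]<32)
    a=np.degrees(np.arctan2(*(P[r][:,:2]-C).T[::-1]))
    h,_=np.histogram(a,72,(-180,180));print("rail",h)
    pg=(d>108)&(d<123)&(P[...,2]>42)&(P[...,2]<75)
    a=np.degrees(np.arctan2(*(P[pg][:,:2]-C).T[::-1]));h,_=np.histogram(a,72,(-180,180));print("peg",[(i*5-180,k) for i,k in enumerate(h) if k])
    print("disc z",np.median(P[(d<50)][:,2]),"table z",np.median(P[(d>170)&(d<200)][:,2]))
    # tall objects list
    t=((P[...,2]>5)&(P[...,2]<150)&(P[...,0]>250)&(P[...,0]<900)&(P[...,1]>-600)&(P[...,1]<500)).astype(np.uint8)
    k,l,st,_=cv2.connectedComponentsWithStats(t)
    for i in range(1,k):
        if st[i,4]>60: q=P[l==i]; print(st[i],q.min(0).round(),q.max(0).round())
E
python3 m1.py
```

```text
scene ball [ 588.1 -140.1   44.5] 1059
stand [552.1 182.4] 925
rail [15  9  0  0  0  5 10 10 11 11 11  7 10  9  9  7  9  0  0  0  0  0  0  5
 17 17 16 16 19 22 16 21 21 22 20 18 18 15 19 20 16 17 14 16 14 12 14 10
  8 13 10 10 11 12 11 13  9 14 11 11 11  8 12 11  9 12 11  8  6  2 14  9]
peg [(-80, np.int64(6)), (-75, np.int64(34)), (-70, np.int64(4)), (-20, np.int64(4)), (-15, np.int64(5)), (-10, np.int64(3)), (40, np.int64(9)), (45, np.int64(40)), (50, np.int64(1)), (160, np.int64(6)), (165, np.int64(27)), (170, np.int64(4))]
disc z -747.0053894724206 table z 0.9858572501838694
[102 147  31  30 734] [ 304. -593.    8.] [ 377. -509.   91.]
[ 427  155   52   54 1130] [250. 386.   5.] [522. 500.  21.]
[   23   162   253   156 18095] [ 266. -600.    5.] [888. -96. 124.]
[  266   175   171   147 15288] [ 404. -123.    5.] [900. 330.  94.]
[ 464  246   96   68 4516] [727. 338.   5.] [886. 500.  54.]
side ball [ 589.8 -141.1   43.9] 558
stand [548.6 178.9] 375
rail [5 4 8 7 5 7 5 5 8 2 6 7 8 7 6 7 6 0 0 0 0 0 0 1 7 6 7 4 5 4 5 2 4 5 3 3 3
 5 5 4 5 0 0 2 5 4 0 7 4 4 6 6 4 2 6 5 4 5 4 5 5 6 
[... 299 characters left out ...]
4. 499.  58.]
[161 143  66  21 551] [250. 375.   5.] [523. 500.  25.]
[ 304  142   87   93 3695] [ 674. -284.    5.] [900. 199. 116.]
[ 213  152   76   60 3083] [402. -32.   5.] [698. 342.  90.]
[279 205  27  27 557] [ 545. -190.    5.] [ 632. -112.   92.]
[335 215  28  38 816] [ 681. -327.    5.] [ 816. -190.   97.]
[ 240  221   47   50 1240] [ 398. -335.    5.] [ 504. -138.   95.]
[301 237  30  28 633] [ 554. -360.    5.] [ 671. -257.   91.]
[ 335  237  103   89 5488] [ 596. -600.    5.] [ 886. -307.  127.]
[213 254  24  39 803] [ 264. -339.    5.] [ 367. -179.   17.]
[276 277  35  47 753] [ 402. -510.    5.] [ 542. -364.   28.]
[242 322  35  35 970] [ 282. -600.    6.] [ 370. -520.   93.]
```

Emit:
servo_tool([
  [-0.3,[0.035,-0.014,-0.009],[0,0,0]],
  [-0.3,[0.035,-0.014,-0.009],[0,0,0]],
  [-0.3,[0.035,-0.014,-0.009],[0,0,0]],
  [-0.3,[0.035,-0.014,-0.009],[0,0,0]],
  [-0.3,[0.035,-0.007,-0.009],[0,0,0]],
  [-0.3,[0.03,0,-0.009],[0,0,0]],
  [-0.3,[0,0,0],[0,0,0]],
  [-0.3,[0,0,0],[0,0,0]],
])

```text
time_s: 0.87
eef_pos: [461.7, 206.0, 285.3]
ee_rot: [0.0, 0.706, 0.708, 0.0]
force: [0.0, 0.1, 0.2]
grip_width: 0.646
grip_force: 0.0
```

```bash
cat >> h.py <<'E'
E
python3 - <<'E'
from h import *
s=sense();print(s["eef_pos"],s["joints"],s["grip_width"],s["time_s"])
c=cam("wrist");save(c,"w1")
print(c["o"],c["Rwc"][:,2]);P=cloud(c);np.save("w1.npy",P)
ok=c["z_map"]>0;print(P[ok].min(0),P[ok].max(0))
E
```

```text
[461.73507539 206.01716419 285.34744202] [ 1.87657323e-01  2.35191924e-01  1.45859113e+00 -1.57820921e-04
  1.44752322e+00  1.85075093e-01] 0.6456946150078715 0.8667
[462.96725419 284.38029454 428.22004368] [ 0.00115523 -0.308071   -0.95136267]
[ -88.66570306 -986.24984297 -619.54016205] [1768.09056071  419.50428991  382.48353118]
```

View pics/w1.png

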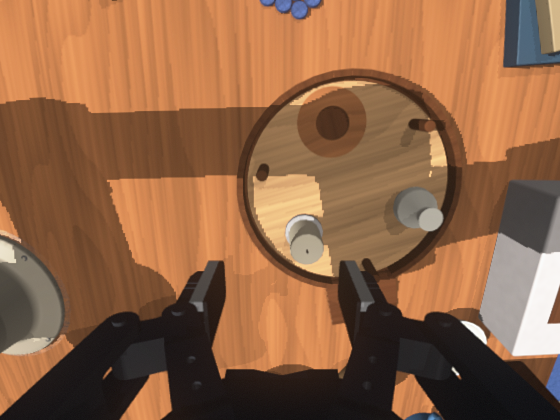

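The wrist view shows the stand clearly: hollow at (333,122), peg A at (263,171), peg B at (427,126), peg C at (367,266), and the stand rim centred near (350,178).

```bash
cat > m2.py <<'E'
from h import *
import sys
from scipy.optimize import least_squares
def meas(c):
    P=cloud(c);C=np.array([550.5,180.5])
    for _ in range(3):
        d=np.linalg.norm(P[...,:2]-C,axis=2)
        m=(d>125)&(d<160)&(P[...,2]>20)&(P[...,2]<31)
        Q=P[m][:,:2]
        C=least_squares(lambda x:np.linalg.norm(Q-x,axis=1)-143,C,loss="cauchy",f_scale=2).x
    d=np.linalg.norm(P[...,:2]-C,axis=2);a=np.degrees(np.arctan2(P[...,1]-C[1],P[...,0]-C[0]))
    print("C",C.round(1),"rail z",np.median(P[m][:,2]).round(1),"disc z",np.median(P[d<40][:,2]).round(1))
    r=(d>139)&(d<147)&(P[...,2]>20)&(P[...,2]<31)
    s=np.sort(a[r]);g=np.diff(np.r_[s,s[0]+360]);
    for i in np.argsort(-g)[:3]: print("gap",s[i].round(1),(s[i]+g[i]).round(1))
    t=((d>100)&(d<130)&(P[...,2]>50)&(P[...,2]<72)).astype(np.uint8)
    k,l,st,_=cv2.connectedComponentsWithStats(t)
    for i in range(1,k):
        if st[i,4]>15:
            q=P[l==i].mean(0);print("peg",st[i],q.round(1),np.hypot(*(q[:2]-C)).round(1),np.degrees(np.arctan2(*(q[:2]-C)[::-1])).round(1))
    hl=((d>40)&(d<136)&(P[...,2]>14.5)&(P[...,2]<24)).astype(np.uint8)
    k,l,st,_=cv2.connectedComponentsWithStats(hl)
    i=1+np.argmax(st[1:,4]);q=P[l==i];ce,rad=cv2.minEnclosingCircle(q[:,:2].astype(np.float32));ce=np.array(ce)
    print("ring",ce.round(1),rad,q[:,2].max(),np.hypot(*(ce-C)).round(1),np.degrees(np.arctan2(*(ce-C)[::-1])).round(1))
    return C,P
if __name__=="__main__":
    c=cam("wrist");meas(c)
E
python3 m2.py
```

```text
C [551.4 183.6] rail z 26.1 disc z 12.6
gap -96.0 -60.6
gap 89.5 89.9
gap -107.2 -106.8
peg [421 118  15  13 165] [628.4 267.5  59.9] 113.8 47.5
peg [256 167  12  13 127] [440.3 210.5  61. ] 114.3 166.4
peg [434 197   4  10  20] [654.  174.2  53.2] 103.0 -5.3
peg [368 269  13  13  86] [585.5  76.7  59.1] 112.2 -72.3
ring [525.5 266.4] 40.3612060546875 20.97182663398462 86.7 107.4
```

Emit:
servo_tool([
  [-0.3,[0.004,-0.022,0],[0,0,0.96]],
  [-0.3,[0,0,0],[0,0,0.96]],
  [-0.3,[0,0,0.01],[0,0,0.96]],
  [-0.3,[0,0,0.01],[0,0,0.96]],
  [-0.3,[0,0,0.01],[0,0,0.96]],
  [-0.3,[0,0,0.01],[0,0,0.96]],
  [-0.3,[0,0,0.01],[0,0,0.96]],
  [-0.3,[0,0,0.01],[0,0,0.96]],
  [-0.3,[0,0,0.01],[0,0,0.96]],
  [-0.3,[0,0,0.01],[0,0,0.96]],
])

```text
time_s: 1.8
eef_pos: [440.1, 207.7, 204.4]
ee_rot: [0.0, 0.961, 0.276, -0.0]
force: [0.5, -1.5, -0.4]
grip_width: 0.651
grip_force: 0.0
```

Emit:
servo_tool([
  [-0.3,[0,0,0.01],[0,0,0.96]],
  [-0.3,[0,0,0.01],[0,0,0.96]],
  [-0.3,[0,0,0.01],[0,0,0.96]],
  [-0.3,[0,0,0.01],[0,0,0.96]],
  [-0.3,[0,0,0.01],[0,0,0.96]],
  [-0.3,[0,0,0.01],[0,0,0.96]],
  [-0.3,[0,0,0.01],[0,0,0.96]],
  [-0.3,[0,0,0.01],[0,0,0.96]],
  [-0.3,[0,0,0],[0,0,0]],
  [-0.3,[0,0,0],[0,0,0]],
])

```text
time_s: 2.63
eef_pos: [440.0, 208.1, 125.0]
ee_rot: [0.0, 0.993, -0.118, -0.001]
force: [-0.1, 0.1, 0.1]
grip_width: 0.649
grip_force: 0.0
```

```bash
cat > st.py <<'E'
from h import *
s=sense();M=Rq(s["ee_rot"]);C=np.array([551,182.]);p=s["eef_pos"]
print(p.round(1),"toolY",np.degrees(np.arctan2(M[1,1],M[0,1])).round(2),"tilt",M[:,2].round(3),"r,phi",np.hypot(*(p[:2]-C)).round(1),np.degrees(np.arctan2(*(p[:2]-C)[::-1])).round(1),"F",s["force"].round(1),s["grip_width"],s["time_s"],s["joints"].round(2))
E
python3 st.py; python3 m2.py
```

```text
[440.  208.1 125. ] toolY -103.6 tilt [-0.001 -0.    -1.   ] r,phi 114.0 166.8 F [-0.1  0.1  0.1] 0.648681066274024 2.6333 [ 0.2   0.35  1.75 -0.    1.04  2.01]
C [553.8 182.4] rail z 26.0 disc z 12.3
gap -97.1 60.6
gap 166.5 166.8
gap 166.2 166.5
peg [270 215  20  24 374] [441.8 208.5  60.3] 115.0 166.9
ring [525.7 267.2] 40.1043701171875 20.751250265530558 89.3 108.4
```

Emit:
servo_tool([
  [-0.3,[0,0,0.03],[0,0,0]],
  [-0.3,[0,0,0.03],[0,0,0]],
  [-0.3,[0,0,0.03],[0,0,0]],
  [0.5,[0,0,0],[0,0,0]],
  [0.5,[0,0,0],[0,0,0]],
  [0.5,[0,0,0],[0,0,0]],
  [0.5,[0,0,0],[0,0,0]],
  [0.5,[0,0,0],[0,0,0]],
])

```text
time_s: 3.35
eef_pos: [440.9, 209.2, 36.9]
ee_rot: [-0.0, 0.993, -0.119, 0.001]
force: [-1.0, 0.4, 0.5]
grip_width: 0.247
grip_force: 0.0
```

Emit:
servo_tool([
  [0.5,[0.0001,0.005,0],[0,0,-0.4167]],
  [0.5,[0.0004,0.01,0],[0,0,-0.8333]],
  [0.5,[0.0004,0.01,0],[0,0,-0.8333]],
  [0.5,[0.0004,0.01,0],[0,0,-0.8333]],
  [0.5,[0.0001,0.005,0],[0,0,-0.4167]],
  [0.5,[0,0,0],[0,0,0]],
])

```text
time_s: 3.85
eef_pos: [437.9, 168.7, 36.3]
ee_rot: [-0.0, 0.998, 0.056, 0.001]
force: [-0.3, 0.7, 1.1]
grip_width: 0.247
grip_force: 0.0
```

```bash
python3 st.py
```

```text
[437.9 168.7  36.3] toolY -83.63 tilt [ 0.002  0.    -1.   ] r,phi 113.8 -173.3 F [-0.3  0.7  1.1] 0.24658965574909292 3.85 [ 0.12  0.46  1.88 -0.    0.8   1.58]
```

Emit:
servo_tool([
  [0.5,[0.0004,0.01,0],[0,0,-0.8333]],
  [0.5,[0.0004,0.01,0],[0,0,-0.8333]],
  [0.5,[0.0004,0.01,0],[0,0,-0.8333]],
  [0.5,[0.0004,0.01,0],[0,0,-0.8333]],
  [0.5,[0.0004,0.01,0],[0,0,-0.8333]],
  [0.5,[0.0004,0.01,0],[0,0,-0.8333]],
  [0.5,[0.0004,0.01,0],[0,0,-0.8333]],
  [0.5,[0.0004,0.01,0],[0,0,-0.8333]],
  [0.5,[0.0004,0.01,0],[0,0,-0.8333]],
  [0.5,[0,0,0],[0,0,0]],
])

```text
time_s: 4.68
eef_pos: [480.8, 91.6, 36.0]
ee_rot: [0.001, 0.901, 0.433, 0.001]
force: [-0.8, -0.6, -0.2]
grip_width: 0.251
grip_force: 0.0
```

```bash
python3 st.py
```

```text
[480.8  91.6  36. ] toolY -38.63 tilt [ 0.002 -0.    -1.   ] r,phi 114.4 -127.8 F [-0.8 -0.6 -0.2] 0.2509902859025257 4.6833 [-0.05  0.49  1.82 -0.    0.83  0.62]
```

Emit:
servo_tool([
  [0.5,[0.0004,0.01,0],[0,0,-0.8333]],
  [0.5,[0.0004,0.01,0],[0,0,-0.8333]],
  [0.5,[0.0004,0.01,0],[0,0,-0.8333]],
  [0.5,[0.0004,0.01,0],[0,0,-0.8333]],
  [0.5,[0.0004,0.01,0],[0,0,-0.8333]],
  [0.5,[0.0004,0.01,0],[0,0,-0.8333]],
  [0.5,[0.0004,0.01,0],[0,0,-0.8333]],
  [0.5,[0.0004,0.01,0],[0,0,-0.8333]],
  [0.5,[0.0004,0.01,0],[0,0,-0.8333]],
  [0.5,[0.0004,0.01,0],[0,0,-0.8333]],
])

```text
time_s: 5.52
eef_pos: [573.5, 69.5, 35.6]
ee_rot: [-0.0, 0.634, 0.773, -0.0]
force: [-1.2, 0.1, 0.1]
grip_width: 0.25
grip_force: 0.6
```

Emit:
servo_tool([
  [0.5,[0.0004,0.01,0],[0,0,-0.8333]],
  [0.5,[0.0004,0.01,0],[0,0,-0.8333]],
  [0.5,[0.0004,0.01,0],[0,0,-0.8333]],
  [0.5,[0.0004,0.01,0],[0,0,-0.8333]],
  [0.5,[0.0004,0.01,0],[0,0,-0.8333]],
  [0.5,[0.0004,0.01,0],[0,0,-0.8333]],
  [0.5,[0.0004,0.01,0],[0,0,-0.8333]],
  [0.5,[0.0004,0.01,0],[0,0,-0.8333]],
  [0.5,[0.0003,0.008,0],[0,0,-0.6667]],
  [0.5,[0,0,0],[0,0,0]],
])

```text
time_s: 6.35
eef_pos: [645.7, 117.5, 35.6]
ee_rot: [0.0, 0.298, 0.955, 0.0]
force: [0.2, -0.4, 0.7]
grip_width: 0.248
grip_force: 0.0
```

```bash
python3 st.py
cat > m3.py <<'E'
from h import *
C=np.array([551,182.])
for n in("scene","side"):
    c=cam(n);save(c,n+"2");P=cloud(c)
    d=np.linalg.norm(P[...,:2]-C,axis=2);a=np.degrees(np.arctan2(P[...,1]-C[1],P[...,0]-C[0]))
    # ramp: lateral edges of points 4..13 high, radius 155..185
    m=(d>150)&(d<190)&(np.abs(a+78)<35)
    for lo,hi in((150,160),(160,170),(170,180)):
        k=m&(d>lo)&(d<hi)&(P[...,2]>4)&(P[...,2]<20);s=a[k]
        if len(s): print(n,lo,"ramp edges",np.percentile(s,[1,50,99]).round(1),len(s),P[k][:,2].mean().round(1))
    r=(d>139)&(d<147)&(P[...,2]>19)&(P[...,2]<32);s=np.sort(a[r]);g=np.diff(s);i=np.argmax(g);print("gap",s[i],s[i+1])
    hl=((d>40)&(d<134)&(np.abs(a+78)<40)&(P[...,2]>15)&(P[...,2]<24));q=P[hl][:,:2]
    if len(q)>20:
        ce,rad=cv2.minEnclosingCircle(q.astype(np.float32));v=np.array(ce)-C;print("ring",ce,rad,np.hypot(*v),np.degrees(np.arctan2(v[1],v[0])))
E
python3 m3.py
```

```text
[645.7 117.5  35.6] toolY 55.33 tilt [ 0.001  0.    -1.   ] r,phi 114.6 -34.3 F [ 0.2 -0.4  0.7] 0.24809310372435217 6.35 [ 0.    0.79  1.26  0.    1.09 -0.96]
scene 150 ramp edges [-98.3 -75.8 -58.8] 113 9.5
scene 160 ramp edges [-97.  -77.4 -60.5] 105 8.4
scene 170 ramp edges [-95.6 -77.5 -61.5] 99 7.2
gap -96.26447452650918 -60.68836362377239
ring (545.867431640625, 72.82907104492188) 46.168212890625 109.29151379168637 -92.69172506218463
side 150 ramp edges [-110.3  -82.3  -58.4] 70 9.4
side 160 ramp edges [-97.1 -81.5 -60.5] 49 7.7
side 170 ramp edges [-101.5  -77.1  -54.8] 43 8.2
gap -97.99775734826153 -59.62273654240763
ring (571.33203125, 84.20709228515625) 73.35108947753906 99.88415436932388 -78.25501106953539
```

Emit:
servo_tool([
  [0.5,[0.0004,0.01,0],[0,0,-0.8333]],
  [0.5,[0.0004,0.01,0],[0,0,-0.8333]],
  [0.5,[0.0003,0.0076,0],[0,0,-0.63]],
  [0.5,[0.0001,0.004,0],[0,0,-0.33]],
  [1,[0,0,0],[0,0,0]],
  [1,[0,0,0],[0,0,0]],
  [1,[0,0,0],[0,0,0]],
  [1,[0,0,0],[0,0,0]],
  [1,[0,0,0],[0,0,0]],
], squeeze=20)

```text
time_s: 7.2
eef_pos: [659.3, 143.9, 35.5]
ee_rot: [-0.0, 0.165, 0.986, 0.0]
force: [-3.6, 1.7, 4.2]
grip_width: 0.157
grip_force: 20.5
```

```bash
python3 st.py
```

```text
[659.3 143.9  35.5] toolY 70.99 tilt [-0.001  0.    -1.   ] r,phi 114.8 -19.4 F [-3.6  1.7  4.2] 0.15667412626546512 7.2 [ 0.04  0.83  1.19  0.    1.12 -1.2 ]
```

Emit:
servo_tool([
  [1,[0,0.0016,0],[0,0,0]],
  [1,[0,0,0],[0,0,0]],
  [0.3,[0,0,0],[0,0,0]],
  [0.3,[0,0,0],[0,0,0]],
  [0.3,[0,0,0],[0,0,0]],
  [0,[0,0,-0.04],[0,0,0]],
  [0,[0,0,-0.04],[0,0,0]],
  [0,[0,0,-0.04],[0,0,0]],
  [0,[0,0,-0.04],[0,0,0]],
  [0,[0,0,-0.04],[0,0,0]],
])

```text
time_s: 8.03
eef_pos: [659.9, 145.4, 237.3]
ee_rot: [0.0, 0.165, 0.986, -0.0]
force: [1.1, 1.3, 0.9]
grip_width: 0.5
grip_force: 0.0
```

Emit:
servo_tool([
  [0,[0.005,-0.032,-0.02],[0,0,0]],
  [0,[0.005,-0.032,-0.02],[0,0,0]],
  [0,[0.005,-0.032,-0.02],[0,0,0]],
  [0,[0.005,-0.032,0],[0,0,0]],
  [0,[0.005,-0.032,0],[0,0,0]],
  [0,[0,0,0],[0,0,1]],
  [0,[0,0,0],[0,0,1]],
  [0,[0,0,0],[0,0,1]],
  [0,[0,0,0],[0,0,1]],
  [0,[0,0,0],[0,0,1]],
])

```text
time_s: 8.87
eef_pos: [584.7, 2.0, 295.2]
ee_rot: [0.0, 0.417, 0.909, -0.0]
force: [-0.1, 0.7, -0.1]
grip_width: 0.5
grip_force: 0.0
```

Emit:
servo_tool([
  [0,[0,0,0],[0,0,1]],
  [0,[0,0,0],[0,0,1]],
  [0,[0,0,0],[0,0,1]],
  [0,[0,0,0],[0,0,1]],
  [0,[0,0,0],[0,0,1]],
  [0,[0,0,0],[0,0,1]],
  [0,[0,0,0],[0,0,0]],
  [0,[0,0,0],[0,0,0]],
])

```text
time_s: 9.53
eef_pos: [584.7, 2.1, 295.2]
ee_rot: [0.0, 0.674, 0.739, -0.0]
force: [0.9, -0.3, -0.2]
grip_width: 0.502
grip_force: 0.0
```

```bash
python3 st.py; python3 m2.py; python3 -c "
from h import *
import rig
print([k for k in dir(rig) if k[0]!='_'][:40])
c=cam('wrist');save(c,'w2')"
```

```text
[584.7   2.1 295.2] toolY 5.24 tilt [ 0. -0. -1.] r,phi 183.0 -79.4 F [ 0.9 -0.3 -0.2] 0.5020624240453295 9.5333 [-0.2   0.42  1.19 -0.    1.54 -0.29]
C [551.9 183.4] rail z 26.1 disc z 12.3
gap 11.7 178.3
gap -96.3 -60.8
gap 7.4 7.7
peg [354  47  14  16 160] [659.3 144.4  60.6] 114.3 -19.9
peg [175  67  15  13 149] [466.1 107.7  60.7] 114.4 -138.6
ring [567.2  95.6] 41.28561782836914 20.647542802225757 89.2 -80.1
['PlanningError', 'capture', 'finish_job', 'grip_depth', 'sense']
```

View pics/w2.png

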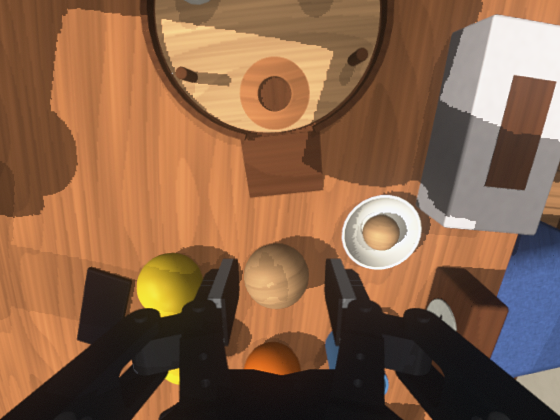

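The picture shows the hollow (275,93) facing the ramp, whose foot corners are at about (249,196) and (324,190). The ball is at (276,275), beyond it the bowl at (381,232).

```bash
cat > m4.py <<'E'
from h import *
c=cam("wrist")
P=cloud(c)
f=plane(c,[[249,196],[324,190]],1.5);print("foot",f.round(1),f.mean(0).round(1),np.linalg.norm(f[0]-f[1]))
h=plane(c,[[274.5,93]],18);print("hole",h.round(1))
d=f[1]-f[0];ax=np.array([-d[1],d[0]]);print("axis deg",np.degrees(np.arctan2(*ax[::-1])))
for C in([551,182.],[551.9,183.4]):
    for n,q in(("foot",f.mean(0)[:2]),("hole",h[0,:2])):
        v=q-C;print(C,n,np.hypot(*v).round(1),np.degrees(np.arctan2(v[1],v[0])).round(2))
from scipy.optimize import least_squares
Q=P[235:315,240:312].reshape(-1,3);Q=Q[(Q[:,2]>20)&(Q[:,2]<100)]
print("ball",least_squares(lambda x:np.linalg.norm(Q-x,axis=1)-45,np.median(Q,0),loss="soft_l1",f_scale=2).x.round(1),"gd",grip_depth)
for nm,bb in(("dish",(335,190,430,275)),):
    q=P[bb[1]:bb[3],bb[0]:bb[2]].reshape(-1,3);q=q[q[:,2]>20];print(nm,np.percentile(q,[2,98],axis=0).round())
E
python3 m4.py
```

```text
foot [[544.2 -42.8   1.5]
 [648.7 -24.3   1.5]] [596.4 -33.5   1.5] 106.1818804180095
hole [[568.6  97.3  18. ]]
axis deg 100.0332458466769
[551, 182.0] foot 220.3 -78.09
[551, 182.0] hole 86.6 -78.24
[551.9, 183.4] foot 221.5 -78.39
[551.9, 183.4] hole 87.7 -79.01
ball [ 591.8 -140.2   44.9] gd 18.700000000000003
dish [[ 610. -119.   20.]
 [ 781.   15.  314.]]
```

```bash
cat > m5.py <<'E'
from h import *
c=cam("wrist")
e=plane(c,[[342,235],[421,229],[383,196],[375,269]],35).round(1);print("dish rim",e)
print("phone",plane(c,[[131,275],[92,268]],8).round(1),"yellow right",plane(c,[[203,287]],45).round(1),"orange",plane(c,[[272,341]],75).round())
E
python3 m5.py
```

```text
dish rim [[ 676.2  -76.6   35. ]
 [ 783.   -58.1   35. ]
 [ 721.8  -17.    35. ]
 [ 731.  -123.8   35. ]]
phone [[ 370.9 -182.9    8. ]
 [ 310.  -177.2    8. ]] yellow right [[ 490.8 -169.1   45. ]] orange [[ 594. -227.   75.]]
```

```bash
cat > m6.py <<'E'
from h import *
from scipy.optimize import least_squares
for n,bb in(("side",(300,234,332,268)),("scene",(172,196,208,226))):
    c=cam(n);P=cloud(c)[bb[1]:bb[3],bb[0]:bb[2]].reshape(-1,3);px=c["pixels"][bb[1]:bb[3],bb[0]:bb[2]].reshape(-1,3)
    h=cv2.cvtColor(px[None],cv2.COLOR_RGB2HSV)[0]
    Q=P[(h[:,0]<16)&(h[:,1]>200)&(P[:,2]>15)&(P[:,2]<105)]
    print(n,len(Q),least_squares(lambda x:np.linalg.norm(Q-x[:3],axis=1)-x[3],[*np.median(Q,0),42],loss="soft_l1",f_scale=2).x.round(1))
E
python3 m6.py
```

```text
side 446 [ 598.3 -313.7   47.4   42.6]
  return _methods._mean(a, axis=axis, dtype=dtype,
  ret = um.true_divide(
Traceback (most recent call last):
  File "m6.py", line 7, in <module>
    print(n,len(Q),least_squares(lambda x:np.linalg.norm(Q-x[:3],axis=1)-x[3],[*np.median(Q,0),42],loss="soft_l1",f_scale=2).x.round(1))
                   ~~~~~~~~~~~~~^^^^^^^^^^^^^^^^^^^^^^^^^^^^^^^^^^^^^^^^^^^^^^^^^^^^^^^^^^^^^^^^^^^^^^^^^^^^^^^^^^^^^^^^^^^^
ValueError: Initial guess is outside of provided bounds
```

Emit:
servo_tool([
  [-0.1,[-0.0355,-0.0013,0],[0,0,0]],
  [-0.1,[-0.0355,-0.0013,0],[0,0,0]],
  [-0.1,[-0.0355,-0.0013,0],[0,0,0]],
  [-0.1,[-0.0355,-0.0013,0.02],[0,0,0]],
  [-0.1,[-0.0355,-0.0013,0.02],[0,0,0]],
  [-0.1,[-0.0355,-0.0013,0.02],[0,0,0]],
  [-0.1,[0,0,0.03],[0,0,0]],
  [-0.1,[0,0,0.03],[0,0,0]],
  [-0.1,[0,0,0],[0,0,0]],
])

```text
time_s: 10.58
eef_pos: [593.4, -210.0, 169.1]
ee_rot: [-0.005, 0.675, 0.738, -0.001]
force: [0.0, -0.7, -1.6]
grip_width: 0.549
grip_force: 0.0
```

```bash
python3 st.py
```

```text
[ 593.4 -210.   169.1] toolY 5.05 tilt [-0.009  0.005 -1.   ] r,phi 394.3 -83.8 F [ 0.  -0.7 -1.6] 0.5494888728822083 10.5833 [-0.53  0.6   1.23  0.    1.32 -0.61]
```

Emit:
servo_tool([
  [-0.1,[0,0.001,0.03],[0,0,0]],
  [-0.1,[0,0,0.03],[0,0,0]],
  [-0.1,[0,0,0.03],[0,0,0]],
  [-0.1,[0,0,0.03],[0,0,0]],
  [-0.1,[0,0,0.016],[0,0,0]],
  [-0.1,[0,0,0],[0,0,0]],
  [-0.1,[0,0,0],[0,0,0]],
  [-0.1,[0,0,0],[0,0,0]],
])

```text
time_s: 11.25
eef_pos: [598.0, -211.0, 41.9]
ee_rot: [0.002, 0.675, 0.738, 0.0]
force: [0.6, 0.0, 1.6]
grip_width: 0.549
grip_force: 0.0
```

```bash
python3 st.py
```

```text
[ 598.  -211.    41.9] toolY 5.11 tilt [ 0.003 -0.002 -1.   ] r,phi 395.8 -83.2 F [0.6 0.  1.6] 0.5494710542380908 11.25 [-0.52  0.74  1.35  0.    1.05 -0.61]
```

Emit:
servo_tool([
  [-0.1,[0,-0.0015,0.009],[0,0,0]],
  [-0.1,[0,0,0],[0,0,0]],
  [-0.1,[0.004,0,0],[0,0,0]],
  [-0.1,[0.004,0,0],[0,0,0]],
  [-0.1,[0.004,0,0],[0,0,0]],
  [-0.1,[0.003,0,0],[0,0,0]],
  [-0.1,[0.003,0,0],[0,0,0]],
  [-0.1,[0.003,0,0],[0,0,0]],
  [-0.1,[0.003,0,0],[0,0,0]],
  [-0.1,[0.003,0,0],[0,0,0]],
])

```text
time_s: 12.08
eef_pos: [592.8, -183.5, 30.3]
ee_rot: [0.0, 0.675, 0.738, -0.0]
force: [0.6, -0.1, 0.3]
grip_width: 0.55
grip_force: 0.2
```

Emit:
servo_tool([
  [-0.1,[0.003,0,0],[0,0,0]],
  [-0.1,[0.003,0,0],[0,0,0]],
  [-0.1,[0.003,0,0],[0,0,0]],
  [-0.1,[0.003,0,0],[0,0,0]],
  [-0.1,[0.003,0,0],[0,0,0]],
  [-0.1,[0.003,0,0],[0,0,0]],
  [-0.1,[0.003,0,0],[0,0,0]],
  [-0.1,[0.003,0,0],[0,0,0]],
  [-0.1,[0.003,0,0],[0,0,0]],
  [-0.1,[0.003,0,0],[0,0,0]],
])

```text
time_s: 12.92
eef_pos: [590.1, -153.6, 30.3]
ee_rot: [-0.0, 0.675, 0.738, -0.0]
force: [0.1, 0.1, 0.1]
grip_width: 0.55
grip_force: 0.1
```

```bash
python3 st.py; cat > ball.py <<'E'
from h import *
from scipy.optimize import least_squares
import sys
for n in("scene","side"):
    c=cam(n);P=cloud(c);t=np.array([float(sys.argv[1]),float(sys.argv[2]),50])
    h=cv2.cvtColor(c["pixels"],cv2.COLOR_RGB2HSV)
    k=(np.linalg.norm(P-t,axis=2)<60)&(P[...,2]>35)&(h[...,2]>60)
    Q=P[k]
    for _ in range(3):
        x=least_squares(lambda x:np.linalg.norm(Q-x,axis=1)-45,t,loss="cauchy",f_scale=2).x;t=x
        Q=P[(np.abs(np.linalg.norm(P-t,axis=2)-45)<6)&(P[...,2]>25)]
    print(n,x.round(1),len(Q))
    if len(sys.argv)>3: save(c,sys.argv[3]+n)
E
python3 ball.py 587 -115
```

```text
[ 590.1 -153.6   30.3] toolY 5.07 tilt [-0. -0. -1.] r,phi 337.9 -83.4 F [0.1 0.1 0.1] 0.5497576030035901 12.9167 [-0.45  0.71  1.44 -0.    1.   -0.54]
scene [ 584.5 -104.9   44.3] 851
side [ 585.8 -104.4   43.5] 175
```

Emit:
servo_tool([
  [-0.1,[0.003,0,0],[0,0,0]],
  [-0.1,[0.003,0,0],[0,0,0]],
  [-0.1,[0.003,0,0],[0,0,0]],
  [-0.1,[0.003,0,0],[0,0,0]],
  [-0.1,[0.003,0,0],[0,0,0]],
  [-0.1,[0.003,0,0],[0,0,0]],
  [-0.1,[0.003,0,0],[0,0,0]],
  [-0.1,[0.003,0,0],[0,0,0]],
  [-0.1,[0.003,0,0],[0,0,0]],
  [-0.1,[0.003,0,0],[0,0,0]],
])

```text
time_s: 13.85
eef_pos: [587.5, -123.7, 30.3]
ee_rot: [0.0, 0.675, 0.738, -0.0]
force: [-0.7, -0.6, 0.9]
grip_width: 0.553
grip_force: 0.0
```

Emit:
servo_tool([
  [-0.1,[0.003,0,0],[0,0,0]],
  [-0.1,[0.003,0,0],[0,0,0]],
  [-0.1,[0.003,0,0],[0,0,0]],
  [-0.1,[0.003,0,0],[0,0,0]],
  [-0.1,[0.003,0,0],[0,0,0]],
  [-0.1,[0.003,0,0],[0,0,0]],
  [-0.1,[0.003,0,0],[0,0,0]],
  [-0.1,[0.003,0,0],[0,0,0]],
  [-0.1,[0.003,0,-0.0003],[0,0,0]],
  [-0.1,[0.003,0,-0.0003],[0,0,0]],
])

```text
time_s: 14.68
eef_pos: [585.2, -94.3, 31.2]
ee_rot: [0.001, 0.675, 0.738, -0.0]
force: [0.8, -4.5, 2.8]
grip_width: 0.552
grip_force: 2.7
```

Emit:
servo_tool([
  [-0.1,[0.003,0,-0.0004],[0,0,0]],
  [-0.1,[0.003,0,-0.0004],[0,0,0]],
  [-0.1,[0.003,0,-0.0004],[0,0,0]],
  [-0.1,[0.003,0,-0.0004],[0,0,0]],
  [-0.1,[0.003,0,-0.0004],[0,0,0]],
  [-0.1,[0.003,0,-0.0004],[0,0,0]],
  [-0.1,[0.003,0,-0.0004],[0,0,0]],
  [-0.1,[0.003,0,-0.0004],[0,0,0]],
  [-0.1,[0.003,0,-0.0004],[0,0,0]],
  [-0.1,[0.003,0,-0.0004],[0,0,0]],
])

```text
time_s: 15.52
eef_pos: [582.2, -63.9, 34.9]
ee_rot: [-0.0, 0.675, 0.738, -0.0]
force: [0.2, -1.6, 1.6]
grip_width: 0.549
grip_force: 0.9
```

```bash
python3 st.py; python3 ball.py 577 -14
```

```text
[582.2 -63.9  34.9] toolY 5.07 tilt [-0.  0. -1.] r,phi 247.9 -82.8 F [ 0.2 -1.6  1.6] 0.5491301061046604 15.5167 [-0.31  0.66  1.52 -0.    0.97 -0.4 ]
scene [576.6 -15.6  48.9] 792
side [577.5 -15.7  50.1] 184
```

Emit:
servo_tool([
  [-0.1,[0.003,0,-0.0004],[0,0,0]],
  [-0.1,[0.003,0,-0.0004],[0,0,0]],
  [-0.1,[0.003,0,-0.0004],[0,0,0]],
  [-0.1,[0.003,0,-0.0004],[0,0,0]],
  [-0.1,[0.003,0,-0.0004],[0,0,0]],
  [-0.1,[0.003,0,-0.0004],[0,0,0]],
  [-0.1,[0.003,0,-0.0004],[0,0,0]],
  [-0.1,[0.003,0,-0.0004],[0,0,0]],
  [-0.1,[0.003,0,-0.0004],[0,0,0]],
  [-0.1,[0.003,0,-0.0004],[0,0,0]],
])

```text
time_s: 16.45
eef_pos: [579.5, -34.0, 39.0]
ee_rot: [-0.0, 0.675, 0.738, -0.0]
force: [0.6, -0.6, 2.2]
grip_width: 0.547
grip_force: 0.9
```

Emit:
servo_tool([
  [-0.1,[0.003,0,-0.0004],[0,0,0]],
  [-0.1,[0.003,0,-0.0004],[0,0,0]],
  [-0.1,[0.003,0,-0.0004],[0,0,0]],
  [-0.1,[0.003,0,-0.0004],[0,0,0]],
  [-0.1,[0.003,0,-0.0004],[0,0,0]],
  [-0.1,[0.003,0,-0.0004],[0,0,0]],
  [-0.1,[0.003,0,0],[0,0,0]],
  [-0.1,[0.003,0,0],[0,0,0]],
  [-0.1,[0.003,0,0],[0,0,0]],
  [-0.1,[0.003,0,0],[0,0,0]],
])

```text
time_s: 17.28
eef_pos: [576.7, -4.0, 41.2]
ee_rot: [-0.0, 0.675, 0.738, -0.0]
force: [0.3, 0.1, 0.5]
grip_width: 0.546
grip_force: 0.1
```

```bash
python3 st.py; python3 ball.py 571 45; python3 m3.py | grep ring
```

```text
[576.7  -4.   41.2] toolY 5.07 tilt [-0.  0. -1.] r,phi 187.8 -82.1 F [0.3 0.1 0.5] 0.546477531057436 17.2833 [-0.21  0.63  1.54  0.    0.97 -0.3 ]
scene [571.2  44.3  56.1] 762
side [571.9  44.7  55.9] 184
ring (577.5205078125, 96.02626037597656) 63.74142074584961 89.97122450857414 -72.85646053678809
```

Emit:
servo_tool([
  [-0.1,[0.0025,0,0],[0,0,0]],
  [-0.1,[0.0025,0,0],[0,0,0]],
  [-0.1,[0.0025,0,0],[0,0,0]],
  [-0.1,[0.0025,0,0],[0,0,0]],
  [-0.1,[0.0025,0,0],[0,0,0]],
  [-0.1,[0.0025,0,0],[0,0,0]],
  [-0.1,[0.002,0,0],[0,0,0]],
  [-0.1,[0.002,0,0],[0,0,0]],
  [-0.1,[0.0015,0,0],[0,0,0]],
  [-0.1,[0.0015,0,0],[0,0,0]],
])

```text
time_s: 18.32
eef_pos: [575.0, 17.5, 41.4]
ee_rot: [0.0, 0.675, 0.738, 0.0]
force: [0.7, -1.4, 1.5]
grip_width: 0.548
grip_force: 1.2
```

```bash
python3 st.py; python3 ball.py 570 68
```

```text
[575.   17.5  41.4] toolY 5.07 tilt [ 0. -0. -1.] r,phi 166.2 -81.7 F [ 0.7 -1.4  1.5] 0.548226492837615 18.3167 [-0.17  0.63  1.55 -0.    0.96 -0.26]
scene [569.4  65.4  61.4] 755
side [570.2  64.7  62.2] 165
```

Emit:
servo_tool([
  [-0.1,[0.0015,0,0],[0,0,0]],
  [-0.1,[0.0015,0,0],[0,0,0]],
  [-0.1,[0.0015,0,0],[0,0,0]],
  [-0.1,[0.0015,0,0],[0,0,0]],
  [-0.1,[0.0015,0,0],[0,0,0]],
  [-0.1,[0.0015,0,0],[0,0,0]],
  [-0.1,[0.0015,0,0],[0,0,0]],
  [-0.1,[0.0015,0,0],[0,0,0]],
  [-0.1,[0.001,0,0],[0,0,0]],
  [-0.1,[0.001,0,0],[0,0,0]],
])

```text
time_s: 19.25
eef_pos: [573.7, 31.6, 41.3]
ee_rot: [-0.0, 0.675, 0.738, 0.0]
force: [0.2, 0.2, 0.1]
grip_width: 0.547
grip_force: 0.0
```

```bash
python3 st.py; python3 ball.py 569 85
```

```text
[573.7  31.6  41.3] toolY 5.08 tilt [-0.  0. -1.] r,phi 152.1 -81.4 F [0.2 0.2 0.1] 0.5468016174711804 19.25 [-0.15  0.63  1.55  0.    0.96 -0.24]
scene [565.2 103.3  59.5] 918
side [566.4 100.   59.8] 151
```

Emit:
servo_tool([
  [-0.1,[-0.005,0,0],[0,0,0]],
  [-0.1,[-0.01,0,0],[0,0,0]],
  [-0.1,[-0.01,0,0],[0,0,0]],
  [-0.1,[-0.01,0,0],[0,0,0]],
  [-0.1,[-0.01,0,0],[0,0,0]],
  [-0.1,[-0.01,0,0],[0,0,0]],
  [-0.1,[-0.01,0,0],[0,0,0]],
  [-0.1,[0,0,0],[0,0,0]],
  [-0.1,[0,0,0],[0,0,0]],
])

```text
time_s: 20.1
eef_pos: [579.5, -33.9, 41.2]
ee_rot: [-0.0, 0.675, 0.737, 0.0]
force: [0.3, -0.5, 0.1]
grip_width: 0.555
grip_force: 0.0
```

```bash
python3 st.py; python3 ball.py 568 97; python3 ball.py 568 97 f
```

```text
[579.5 -33.9  41.2] toolY 5.01 tilt [-0.  0. -1.] r,phi 217.8 -82.5 F [ 0.3 -0.5  0.1] 0.5547100973003586 20.1 [-0.26  0.64  1.53  0.    0.97 -0.35]
scene [565.5  96.6  57. ] 945
side [566.8  95.   56.1] 250
scene [565.4  96.7  56.9] 945
side [566.8  95.1  56.6] 250
```

View pics/fscene.png

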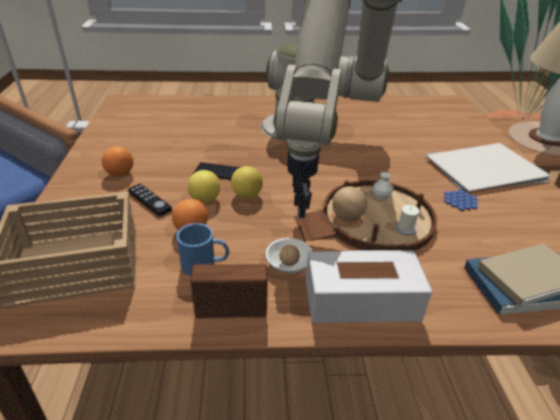

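The ball sits in the hollow at (350,203), in front of the ramp at (318,226), and everything else is unmoved. I'll lift clear and check the alignment from the wrist camera.

Emit:
servo_tool([
  [-0.1,[0,0,-0.035],[0,0,0]],
  [-0.1,[0,0,-0.035],[0,0,0]],
  [-0.1,[0,0,-0.035],[0,0,0]],
  [-0.1,[0,0,-0.035],[0,0,0]],
  [-0.1,[0,0,-0.035],[0,0,0]],
  [-0.1,[0,0,-0.035],[0,0,0]],
  [-0.1,[0.018,0,-0.035],[0,0,0]],
  [-0.1,[0.018,0,-0.01],[0,0,0]],
  [-0.1,[0,0,0],[0,0,0]],
  [-0.1,[0,0,0],[0,0,0]],
])

```text
time_s: 21.13
eef_pos: [576.2, 3.3, 296.3]
ee_rot: [0.0, 0.674, 0.738, 0.0]
force: [-0.4, -0.2, 0.2]
grip_width: 0.548
grip_force: 0.0
```

```bash
python3 st.py; python3 m2.py; python3 - <<'E'
from h import *
from scipy.optimize import least_squares
c=cam("wrist");save(c,"w3");P=cloud(c)
Q=P[(np.linalg.norm(P-[567,96,58],axis=2)<60)&(P[...,2]>40)]
x=least_squares(lambda x:np.linalg.norm(Q-x,axis=1)-45,[567,96,58],loss="cauchy",f_scale=2).x;print("ball",x.round(1))
E
```

```text
[576.2   3.3 296.3] toolY 5.18 tilt [ 0. -0. -1.] r,phi 180.5 -82.0 F [-0.4 -0.2  0.2] 0.5483080421369649 21.1333 [-0.2   0.39  1.22 -0.    1.53 -0.29]
C [551.8 183.4] rail z 26.1 disc z 12.2
gap 12.7 177.6
gap -96.2 -60.7
gap -174.9 -174.5
peg [361  49  14  16 163] [659.1 144.6  60.7] 114.1 -19.9
peg [183  69  14  13 146] [466.  107.5  60.5] 114.5 -138.5
peg [244 107  29  26  45] [542.8  63.7  69. ] 120.0 -94.3
peg [298 113  18  17  28] [601.1  69.1  68.7] 124.5 -66.7
ring [467.2 108.4] 6.59286642074585 23.715763820361474 113.1 -138.4
ball [568.3  96.5  57.5]
```

View pics/w3.png

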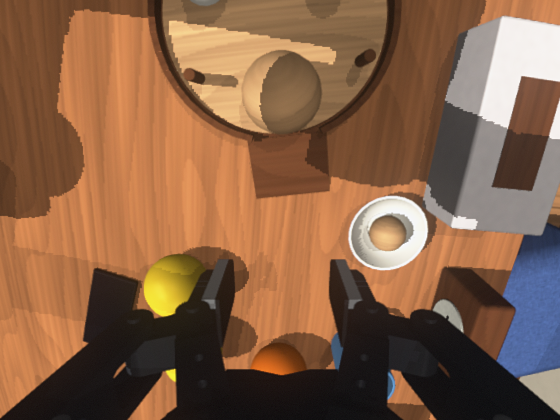

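The ball at (282,90) is seated centrally, in line with the gap, and the pegs have not moved since alignment. I'm handing it in.

```bash
python3 -c "
from rig import *
print(finish_job())"
```

```text
the job is handed in; nothing more can be done
None
```

I turned the carousel so its hollow faces the gap (within about 1° by the wrist camera), rolled the ball up the ramp until it seated in the hollow, and handed the job in at about 21 s; no other object was touched.

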